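Gather the tokens in the tote's pouring corner

TASK

Stop the token counter first by turning its white feed knob fully anticlockwise to the off stop. Then lift the blue tote by its black handle and tilt it until all four brass tokens have slid together into the red-marked corner. Finish while still holding the tote like that, clearly tilted and in the air, touching nothing but the gripper, and leave the paper roll, card reader and pen pot where they are.

Things in the scene. Friction and masses are not known exactly. Their poses are not given: they have to be found in the camera images.
- feed (a joint): Feed knob on the token counter, rad. 0 = fully anticlockwise (seen from above), against the OFF end stop; grows as it is turned clockwise, to 4.5 at the other stop. It starts 0.6 to 1.4 rad away from OFF, turns with light friction (0.03 N m) and stays where it is left.
- feed_grip (a point): Grip point of the white feed knob, on its vertical turning axis, 117 mm above the work surface and 7 mm below the knob's top. The knob is an upright bar grip 42 mm long (this point's x axis, which turns with the knob), 14 mm thick (its y axis) and 32 mm tall, standing on a disc 44 mm across whose top is 23 mm below this point. The black collar under the disc is 68 mm across; the deck of the machine is 37 mm below this point.
- counter: Token counter, a grey machine fixed on the work surface, 200 mm (its x) by 170 mm (its y), deck 80 mm high; origin under its middle. The knob stands at x = -50 mm on its deck; the black hopper (55 by 140 mm, top 115 mm high) at x = +68 mm.
- tote: Loose blue open tote, 198 mm (its x) by 138 mm (its y) outside, walls 50 mm high and 4 mm thick, floor 4 mm thick, about 0.35 kg; origin under the middle of its floor, z up. A black carrying handle, rigidly fixed to it, spans it like a bridge along its y axis at x = 0, on two posts at the long sides.
- handle (a point): Middle of the tote's black handle bar, 115 mm above the tote's underside. The bar is 14 mm thick (tote x) by 18 mm tall, flat sided, and runs along tote y, 138 mm; free space 102 mm high below it down to the tote's floor. Axes as the tote's.
- corner (a point): Inner floor corner of the tote marked in red (red square 40 mm on the floor, red outside on both walls): at x = -95 mm, y = -65 mm, z = 4 mm in the tote's frame.
- paper_roll: Bystander: white paper roll standing upright, 76 mm diameter, 80 mm tall; origin at its underside.
- card_reader: Bystander: black card reader lying flat, 150 by 75 by 25 mm; origin at its underside.
- pen_pot: Bystander: empty grey pot, 72 mm diameter, 90 mm tall; origin at its underside.
- token0_center (a point): Centre of one of four loose polished brass tokens, 24 mm diameter, 5 mm thick, 19 g, lying in the tote. A token slides on the bare floor once it leans by more than 12 to 17 degrees, but the walls rub too: lean the tote by about 35 degrees with the two walls of the red corner equally low, or about 28 degrees towards one of these walls and then as much towards the other.
- token1_center (a point): Centre of one of four loose polished brass tokens, 24 mm diameter, 5 mm thick, 19 g, lying in the tote.
- token2_center (a point): Centre of one of four loose polished brass tokens, 24 mm diameter, 5 mm thick, 19 g, lying in the tote.
- token3_center (a point): Centre of one of four loose polished brass tokens, 24 mm diameter, 5 mm thick, 19 g, lying in the tote.

How it is judged:
On the way, in this order (a step that is already met when the one before it is completed fails the run):
1. the feed knob is turned to its off stop (value of joint feed below 0.08 rad), for 0.2 s.
2. the tote is held in the air, tilted, with all tokens in the red corner (value of joint feed below 0.08 rad and angle between tote's own z axis and vertical above 0.26 rad and height (world z) of corner above 0.02 m and contact force between tote and the fingers above 1 N and distance between each of token0_center, token1_center, token2_center, token3_center and corner below 0.09 m and contact force between tote and counter below 0.2 N and contact force between tote and paper_roll below 0.2 N and contact force between tote and card_reader below 0.2 N and contact force between tote and pen_pot below 0.2 N), for 0.3 s.
At the end, for the whole second after the job is handed in: Knob within 0.08 rad of its off stop; the gripper holds the tote, tilted over 0.26 rad (15 degrees), its red corner over 20 mm above the work surface, touching neither machine nor bystanders; the centre of each of the four tokens within 90 mm of the red inner corner (all of step 2); the arm keeps its last pose, push and grip.
It fails at once if the paper roll is pushed out of place (more than 30 mm) (distance of paper_roll from where it was at the start of the episode above 0.03 m).
It fails at once if the card reader is pushed out of place (more than 30 mm) (distance of card_reader from where it was at the start of the episode above 0.03 m).
It fails at once if the pen pot is pushed out of place (more than 30 mm) (distance of pen_pot from where it was at the start of the episode above 0.03 m).
It also fails if it takes over 51 s, if anything falls off the work surface, if the arm or the gripper's body presses on something with over 40 N, if the wrist force passes 120 N, or if a joint passes its speed limit or range.

ROBOT

A 6-joint arm with a two-finger parallel gripper is mounted at the origin on the work surface. World frame = base frame: x ahead of the robot, y to its left, z up, the work surface at z = 0. Lengths are in m, angles in rad, forces in N, time in s.
With the tool pointing down it reaches from about 0.3 to 0.875 m from the base axis. Payload 6.4 kg.
Tool frame: the origin (TCP) lies on the centre line of the jaws, within the pads' length; the fingertips stand ctrl.tip_extent ahead of it and the grasp point (between the pads) lies 8 mm behind it (ctrl.tip_extent is the distance from the TCP to the fingertips, in m); z points along the fingers, y is the line along which they close (so a half turn about z gives the same grasp; the last joint's range is limited). The gripper opens to 85 mm and grips with 20 to 120 N. Pads are 22 mm wide; open, the fingers measure 114 mm over their backs; the gripper's body (76 mm by 85 mm) begins 54 mm behind the grasp point. The pads swing forward as they close: fully open they stand 13 mm farther back than shut.
Start: joints at [1.076, 0.181, 1.607, -0, 1.354, -0.206], TCP at [0.164, 0.551, 0.242] pointing down, gripper open.
Joint ranges: [-2.99, 2.99], [-0.89, 2.07], [0.3, 2.58], [-1.14, 4.28], [0, 2.63], [-3.12, 3.12]. Speed limits (rad/s): [2.57, 2.57, 3.01, 3.14, 3.14, 3.14].

INTERFACE

Orientations are given as a unit quaternion [w, x, y, z].
In Python, from bench import ctrl gives the robot as it stands.
- The arm moves only by the shell command python3 -m handwheel 'ROWS'. ROWS is JSON, a list of rows, each a list of 7 numbers: the turn, a rotation vector about the tool's x, y, z as a fraction of full scale, then the shift along the tool's x, y, z as a fraction of full scale, then the opening, from 0 (shut) to 1 (fully open). In form: [[rx, ry, rz, x, y, z, jaw], ...]. A call has exactly 8 rows; each row shifts and turns the commanded pose from where the row before left it, along the tool's axes as they then stand; what a row does not reach is not made up. Full scale, the value 1, is 300 mm for a shift and pi rad for a turn. A row lasts 1/10 s, in which the tool goes at most 50 mm and 8.59 degrees, less where a joint would pass 70% of its speed; a pose out of reach is approached as far as the arm can. A call with a number of a shift or a turn outside -1 to 1 is refused whole. A call with a gripper value outside its range is refused whole. The fingers move at their own pace and stop on an object; the grip force is fixed at half the most. Time passes only in rows, so rows that do not move let the fingers close, or fill a call up. It gives the time, the measured TCP pose, the force, the opening and the grip force at its end, in the units of the state.
- ctrl.get_obs(): the state, without advancing time (a new reading comes with each control period).
- ctrl.camera(name): name is "scene" or "top" or "wrist"; returns the picture (480x640x3 uint8, blue, green, red); there is no depth.
- ctrl.camera_model(name): a dict with "camera_matrix" (3x3 intrinsics, pixels), "dist_coeffs" ([k1, k2, p1, p2, k3] as OpenCV has them; the pictures are not rectified), "cam_to_world" (4x4, takes a point from camera to world coordinates). Camera axes: x right, y up, looking along -z (the intrinsics and any distortion apply to the point x, -y, -z); pixel columns grow to the right and rows downward; lengths in m; the calibration is good to about 2 mm. A picture is of the moment at which its call begins: read the wrist's pose just before it. camera_model takes no time and is no camera call; for the wrist camera it gives the pose at the moment of the call.
- ctrl.hand_in(): hands the job in; it is judged then, once.
The state is a dict: "time_s": time; "q": joint angles; "dq": joint speeds; "joint_efforts": joint torques, N m; "eef_pos": TCP position; "eef_rot": TCP orientation; "wrist_force": force on the tool from outside, world axes, zero at the start; "torque": the same for the moment, N m; "opening": opening from 0.0 (shut) to 1.0 (fully open); "grasp_force": force on a finger pad.
Only numpy, scipy, OpenCV 4.12 (cv2) and the standard library are available. Lean on these libraries where they do the work, as an engineer would, in place of code of your own. Each camera call takes 0.05 s, during which the arm holds its last target. There are 200 camera calls.

## Working session

There is one attempt and no reset: what is moved stays moved. The work goes in short steps, Python scripts to look and compute and a shell command to move; the robot and the scene stay as the last step left them, time stands still between calls to the robot, and variables do not carry over. Pictures are saved under pics/ and viewed, at most 10 in all, crops included, and the job is handed in when it is done.

```bash
ls; mkdir -p pics; python3 - <<'E'
from bench import ctrl
import cv2,numpy as np
for n in("scene","top"):
    cv2.imwrite(f"pics/{n}0.png",ctrl.camera(n)); m=ctrl.camera_model(n)
    print(n,np.round(m["cam_to_world"],3).tolist(),np.round(m["camera_matrix"],1).tolist(),m["dist_coeffs"])
print(ctrl.tip_extent,ctrl.get_obs())
E
```

```text
pics
scene [[0.389, -0.594, 0.704, 1.231], [0.921, 0.262, -0.287, -0.308], [-0.014, 0.76, 0.649, 0.701], [0.0, 0.0, 0.0, 1.0]] [[476.3, 0.0, 323.0], [0.0, 476.3, 240.4], [0.0, 0.0, 1.0]] [0.03870529 0.         0.         0.         0.        ]
top [[0.028, 0.994, -0.107, 0.46], [-1.0, 0.03, 0.01, -0.028], [0.013, 0.106, 0.994, 1.235], [0.0, 0.0, 0.0, 1.0]] [[593.4, 0.0, 321.3], [0.0, 593.4, 232.6], [0.0, 0.0, 1.0]] [-0.00170149  0.          0.          0.          0.        ]
0.011 {'time_s': 0.1, 'q': array([ 1.07568388e+00,  1.81506940e-01,  1.60787499e+00,  4.42778619e-05,
        1.35379153e+00, -2.06312267e-01]), 'dq': array([ 0.00029661, -0.0018238 , -0.00314503,  0.00077032,  0.00225085,
       -0.00063468]), 'joint_efforts': array([ 1.01750040e-03, -4.45878303e+01, -3.52233303e+01, -2.52079981e-04,
        4.22946337e-03,  1.58897791e-05]), 'eef_pos': array([0.16351472, 0.55077997, 0.24146758]), 'eef_rot': array([-2.91856353e-04,  1.43903479e-01,  9.89591412e-01, -7.34863038e-04]), 'wrist_force': array([-0.01921211,  0.69648229,  0.63313456]), 'torque': array([ 0.04160606, -0.03070148,  0.02228291]), 'grasp_force': 0.0, 'opening': 0.9998368057419288}
```

View pics/top0.png

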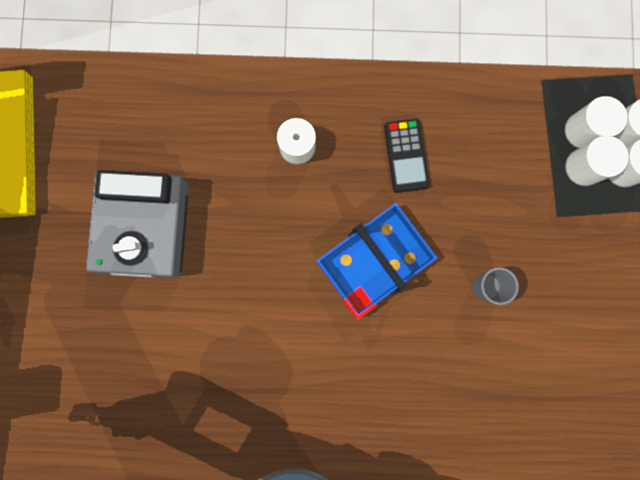

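View pics/scene0.png

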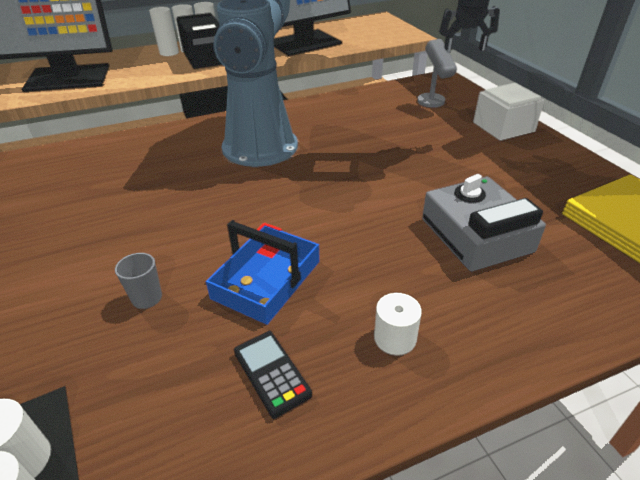

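The top view shows the white knob bar at about (128,247) on the grey counter. The tote is centred near (378,261), with its red corner at (360,300) and its black handle running from (360,228) to (403,285). The scene view confirms the layout: the pot is to the right of the tote, with the reader and paper roll beyond it.

```bash
cat > h.py <<'E'
from bench import ctrl
import cv2,numpy as np
from scipy.spatial.transform import Rotation as R
def world(m,px,z):
    px=np.asarray(px,float).reshape(-1,1,2)
    n=cv2.undistortPoints(px,m["camera_matrix"],m["dist_coeffs"]).reshape(-1,2)
    T=m["cam_to_world"]; d=np.c_[n[:,0],-n[:,1],-np.ones(len(n))]@T[:3,:3].T; o=T[:3,3]
    return o+d*((z-o[2])/d[:,2])[:,None]
def rect(mask,m,z):
    """largest blob -> world centre, long-axis yaw deg, sizes on plane z"""
    c=max(cv2.findContours(mask.astype(np.uint8),0,cv2.CHAIN_APPROX_NONE)[0],key=cv2.contourArea)
    w=world(m,c.reshape(-1,2),z)[:,:2]*1000
    (cx,cy),_,_=r=cv2.minAreaRect(w.astype(np.float32)); b=cv2.boxPoints(r)
    e=[b[1]-b[0],b[2]-b[1]]; l=max(e,key=np.linalg.norm)
    return np.round([cx,cy,np.degrees(np.arctan2(l[1],l[0]))%180,*sorted(np.linalg.norm(e,axis=1))],1),c.reshape(-1,2).mean(0)
def roi(mask,x0,y0,x1,y1):
    o=np.zeros_like(mask); o[y0:y1,x0:x1]=mask[y0:y1,x0:x1]; return o
E
python3 - <<'E'
from h import *
im=cv2.imread("pics/top0.png"); m=ctrl.camera_model("top"); I=im.astype(int)
mx=I.max(2);mn=I.min(2)
for t in(190,215,235): print("knob",t,rect(roi(mn>t,100,225,160,275),m,.124))
print("handle",rect(roi(mx<60,340,215,425,300),m,.124))
b,g,r=I[...,0],I[...,1],I[...,2]
print("tote",rect(roi(((b>100)&(r<90))|((r>120)&(g<60)&(b<80)),300,190,450,330),m,.05))
print("red",rect(roi((r>130)&(g<60)&(b<80),330,270,400,330),m,.02))
print("counter",rect(roi(((mx-mn)<25)&(mx>90),80,165,195,285),m,.08))
print("roll",world(m,[[296,135]],.08)[0],"pot",world(m,[[500,284]],.09)[0],"reader",rect(roi(((mx-mn)<40),380,115,432,195),m,.025))
print("tokens",world(m,[[346,260],[386,229],[394,265],[409,258]],.009)[:,:2].round(3).tolist())
cv2.imwrite("pics/c0.png",np.hstack([cv2.resize(im[210:285,85:175],(480,400),interpolation=3),cv2.resize(im[200:325,310:445],None,fx=2.3,fy=3.2)]) if 0 else cv2.resize(im[215:280,90:168],None,fx=7,fy=7))
E
```

```text
knob 190 (array([548. , 327.6,  99.9,  23.5,  49.2]), array([125.2295082 , 243.98360656]))
knob 215 (array([548.3, 327.8, 100.5,  22.8,  46. ]), array([125.23333333, 243.98333333]))
knob 235 (array([548.4, 327.6,  99.9,  22.2,  45.5]), array([125.13559322, 243.98305085]))
handle (array([ 531.6, -145.5,   38.2,   31.6,  146.8]), array([380.55555556, 259.04320988]))
tote (array([ 506.8, -112.7,   37.7,  102.6,  141.2]), array([358.08264463, 277.76859504]))
red (array([ 456.3, -120.2,   38.4,   33.1,   37.7]), array([358.77358491, 299.20754717]))
counter (array([590. , 327.8, 178.8, 169.4, 202.1]), array([136.51162791, 227.71834625]))
roll [0.77761137 0.01628689 0.08      ] pot [ 0.49321859 -0.38714722  0.09      ] reader (array([ 757.5, -212.7,    9.1,   78. ,  151.5]), array([406.28078818, 155.25123153]))
tokens [[0.536, -0.093], [0.603, -0.175], [0.528, -0.193], [0.544, -0.223]]
```

View pics/c0.png

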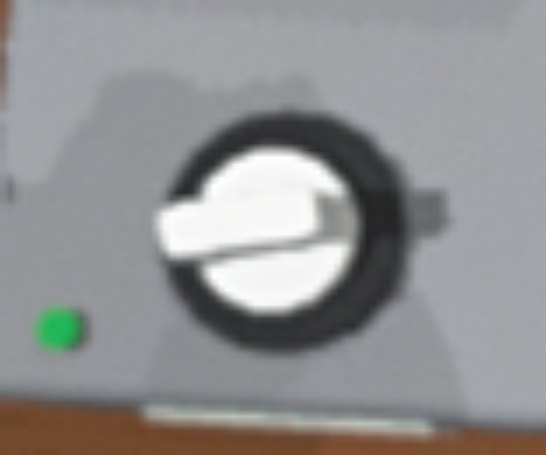

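```bash
cat >> h.py <<'E'
def delta(target,yawy=None,Rt=None):
    """tool-axes shift (/0.3) and turn (/pi) to target TCP; yawy = yaw deg of tool y, tool down"""
    o=ctrl.get_obs(); q=o["eef_rot"]; Rc=R.from_quat(np.r_[q[1:],q[0]])
    if Rt is None:
        y=np.array([np.cos(np.radians(yawy)),np.sin(np.radians(yawy)),0]); z=np.array([0,0,-1.])
        Rt=R.from_matrix(np.c_[np.cross(y,z),y,z])
    d=np.asarray(target)-o["eef_pos"]
    print("t",round(o["time_s"],2),"pos",o["eef_pos"].round(4),"q",o["q"].round(2),"F",o["wrist_force"].round(1),"open",round(o["opening"],3),"gf",round(o["grasp_force"],1))
    print("shift now-axes",(Rc.inv().apply(d)/.3).round(3),"shift target-axes",(Rt.inv().apply(d)/.3).round(3),"turn",((Rc.inv()*Rt).as_rotvec()/np.pi).round(3))
E
python3 - <<'E'
from h import *
m=ctrl.camera_model("top")
f=lambda c:[90+c[0]/7,215+c[1]/7]
print("disc",world(m,[f((278,230))],.094),"collar",world(m,[f((290,232))],.088),"bar",world(m,[f((239,222))],.124))
delta([.541,.329,.2],9.9)
delta([.541,.329,.2],73.4)
E
```

```text
disc [[0.54185019 0.32745146 0.094     ]] collar [[0.54182585 0.3259912  0.088     ]] bar [[0.54153025 0.32861232 0.124     ]]
t 0.1 pos [0.1635 0.5508 0.2415] q [ 1.08  0.18  1.61  0.    1.35 -0.21] F [-0.   0.7  0.6] open 1.0 gf 0.0
shift now-axes [-1.417 -0.35   0.138] shift target-axes [-0.945  1.112  0.138] turn [-0.001  0.     0.353]
t 0.1 pos [0.1635 0.5508 0.2415] q [ 1.08  0.18  1.61  0.    1.35 -0.21] F [-0.   0.7  0.6] open 1.0 gf 0.0
shift now-axes [-1.417 -0.35   0.138] shift target-axes [-1.417 -0.349  0.138] turn [-0. -0.  0.]
```

```bash
python3 -m handwheel '[[0,0,0,-0.07,-0.018,0,1],[0,0,0,-0.14,-0.035,0,1],[0,0,0,-0.14,-0.035,0,1],[0,0,0,-0.14,-0.035,0,1],[0,0,0,-0.14,-0.035,0,1],[0,0,0,-0.14,-0.035,0,1],[0,0,0,-0.14,-0.035,0,1],[0,0,0,-0.14,-0.035,0,1]]' && python3 -m handwheel '[[0,0,0,-0.14,-0.035,0,1],[0,0,0,-0.14,-0.035,0,1],[0,0,0.045,0,0,0,1],[0,0,0.045,0,0,0,1],[0,0,0.045,0,0,0,1],[0,0,0.045,0,0,0,1],[0,0,0.045,0,0,0,1],[0,0,0.045,0,0,0,1]]' && python3 - <<'E'
from h import *
delta([.5415,.328,.2],9.9)
E
```

```text
time_s: 0.9
eef_pos: [0.4444, 0.3846, 0.2419]
eef_rot: [-0.0, 0.144, 0.99, -0.0]
wrist_force: [1.2, 1.3, -0.1]
opening: 0.997
grasp_force: 0.0
time_s: 1.7
eef_pos: [0.5175, 0.3416, 0.2416]
eef_rot: [-0.0, 0.541, 0.841, -0.0]
wrist_force: [-0.2, -0.6, -0.6]
opening: 0.998
grasp_force: 0.0
t 1.7 pos [0.5175 0.3416 0.2416] q [ 0.39  0.28  1.49 -0.    1.37 -0.04] F [-0.2 -0.6 -0.6] open 0.998 gf 0.0
shift now-axes [-0.075  0.054  0.139] shift target-axes [-0.058  0.071  0.139] turn [-0.     0.     0.081]
```

```bash
python3 -m handwheel '[[0,0,0.04,0,0,0,1],[0,0,0.041,0,0,0,1],[0,0,0,-0.03,0.035,0.03,1],[0,0,0,-0.028,0.036,0.06,1],[0,0,0,0,0,0.049,1],[0,0,0,0,0,0,1],[0,0,0,0,0,0,1],[0,0,0,0,0,0,1]]' && python3 - <<'E'
from h import *
m=ctrl.camera_model("wrist"); im=ctrl.camera("wrist"); cv2.imwrite("pics/w1.png",im)
delta([.5415,.328,.112],9.9)
I=im.astype(int); mn=I.min(2)
for t in(190,215,235): print(rect(mn>t,m,.124))
E
```

```text
time_s: 2.5
eef_pos: [0.5419, 0.3289, 0.2012]
eef_rot: [0.0, 0.641, 0.768, 0.0]
wrist_force: [0.1, 0.5, -0.4]
opening: 1.0
grasp_force: 0.0
t 2.55 pos [0.542  0.329  0.2015] q [0.36 0.34 1.49 0.   1.31 0.18] F [-0.1 -0.2 -0.5] open 0.998 gf 0.0
shift now-axes [-0.003 -0.003  0.298] shift target-axes [-0.003 -0.002  0.298] turn [ 0.    -0.     0.002]
(array([580.1, 342.6, 178.4, 135.5, 159.1]), array([378.63674497, 224.89261745]))
(array([546.3, 317.8, 178.4,  82.1,  87.4]), array([313.13230769, 281.16615385]))
(array([656.3, 337.3,  88.6,  37. ,  96.9]), array([502.86324786, 264.96581197]))
```

View pics/w1.png

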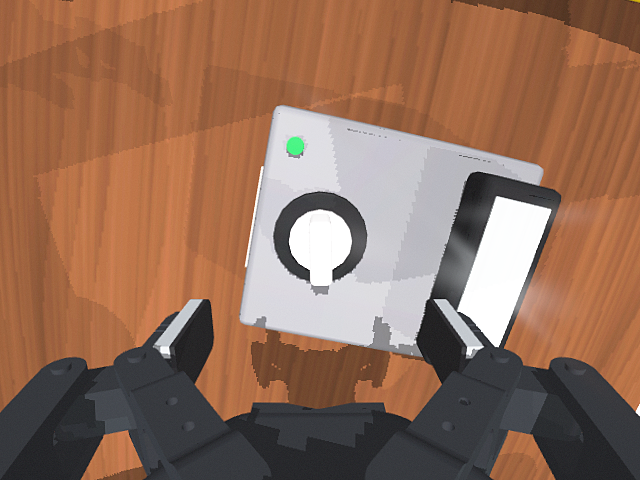

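The wrist view shows the knob bar vertical at column ~320, from (310,210) to (332,285). That is on the jaws' midline at ~320, so alignment is good and I can descend and close.

```bash
python3 -m handwheel '[[0,0,0.002,-0.003,-0.003,0.08,1],[0,0,0,0,0,0.11,1],[0,0,0,0,0,0.07,1],[0,0,0,0,0,0.035,1],[0,0,0,0,0,0,0],[0,0,0,0,0,0,0],[0,0,0,0,0,0,0],[0,0,0,0,0,0,0]]'; python3 -m handwheel '[[0,0,0,0,0,0,0],[0,0,0,0,0,0,0],[0,0,0,0,0,0,0],[0,0,0,0,0,0,0],[0,0,-0.02,0,0,0,0],[0,0,-0.03,0,0,0,0],[0,0,-0.03,0,0,0,0],[0,0,-0.03,0,0,0,0]]'; python3 - <<'E'
from h import *
delta([.5415,.328,.112],9.9); print(ctrl.get_obs()["torque"])
E
```

```text
time_s: 3.35
eef_pos: [0.542, 0.3278, 0.1137]
eef_rot: [0.001, 0.643, 0.766, 0.001]
wrist_force: [-0.5, -0.2, -0.1]
opening: 0.329
grasp_force: 0.0
time_s: 4.15
eef_pos: [0.5442, 0.3281, 0.1137]
eef_rot: [0.002, 0.501, 0.866, 0.003]
wrist_force: [9.5, 1.1, -1.9]
opening: 0.15
grasp_force: 61.1
t 4.15 pos [0.5442 0.3281 0.1137] q [ 0.36  0.44  1.55 -0.    1.14 -0.17] F [ 9.5  1.1 -1.9] open 0.15 gf 61.1
shift now-axes [ 0.004 -0.008  0.006] shift target-axes [ 0.001 -0.009  0.006] turn [0.002 0.    0.111]
[ 0.3551063  -1.31836998 -0.06443408]
```

```bash
python3 -m handwheel '[[0,0,-0.03,-0.0035,0.006,0,0],[0,0,-0.03,0,0,0,0],[0,0,-0.03,0,0,0,0],[0,0,-0.03,0,0,0,0],[0,0,-0.03,0,0,0,0],[0,0,-0.02,0,0,0,0],[0,0,0,0,0,0,0],[0,0,0,0,0,0,0]]'; python3 - <<'E'
from h import *
delta([.5415,.328,.112],9.9); print(ctrl.get_obs()["torque"])
E
```

```text
time_s: 4.95
eef_pos: [0.5454, 0.329, 0.1137]
eef_rot: [0.002, 0.256, 0.967, 0.002]
wrist_force: [6.3, 5.9, -0.7]
opening: 0.151
grasp_force: 61.3
t 4.95 pos [0.5454 0.329  0.1137] q [ 0.36  0.44  1.54  0.    1.15 -0.7 ] F [ 6.3  5.9 -0.7] open 0.151 gf 61.3
shift now-axes [ 0.01  -0.01   0.006] shift target-axes [-0.001 -0.014  0.006] turn [0.002 0.    0.28 ]
[ 0.81681979 -0.74899205  0.0297047 ]
```

```bash
python3 -m handwheel '[[0,0,-0.02,0,0.004,0,0],[0,0,-0.02,0,0,0,0],[0,0,-0.02,0,0,0,0],[0,0,-0.02,0,0,0,0],[0,0,0,0,0,0,0],[0,0,0,0,0,0,0],[0,0,0,0,0,0,0],[0,0,0,0,0,0,0]]'; python3 - <<'E'
from h import *
delta([.5415,.328,.112],9.9); print(ctrl.get_obs()["torque"])
E
```

```text
time_s: 5.75
eef_pos: [0.5458, 0.3297, 0.1138]
eef_rot: [0.002, 0.133, 0.991, 0.002]
wrist_force: [4.7, 4.5, -0.4]
opening: 0.151
grasp_force: 61.5
t 5.75 pos [0.5458 0.3297 0.1138] q [ 0.36  0.45  1.54  0.    1.15 -0.95] F [ 4.7  4.5 -0.4] open 0.151 gf 61.5
shift now-axes [ 0.012 -0.009  0.006] shift target-axes [-0.003 -0.015  0.006] turn [0.002 0.    0.36 ]
[ 0.55310088 -0.59913848  0.03153737]
```

```bash
python3 -m handwheel '[[0,0,-0.02,0,0,0,0],[0,0,-0.02,0,0,0,0],[0,0,-0.02,0,0,0,0],[0,0,-0.02,0,0,0,0],[0,0,0,0,0,0,0],[0,0,0,0,0,0,0],[0,0,0,0,0,0,0],[0,0,0,0,0,0,0]]'; python3 - <<'E'
from h import *
delta([.5415,.328,.112],9.9); print(ctrl.get_obs()["torque"])
E
```

```text
time_s: 6.55
eef_pos: [0.546, 0.3303, 0.1137]
eef_rot: [0.003, 0.008, 1.0, 0.002]
wrist_force: [4.8, 6.9, -0.9]
opening: 0.146
grasp_force: 61.5
t 6.55 pos [0.546  0.3303 0.1137] q [ 0.36  0.45  1.54  0.    1.15 -1.2 ] F [ 4.8  6.9 -0.9] open 0.146 gf 61.5
shift now-axes [ 0.015 -0.008  0.006] shift target-axes [-0.005 -0.016  0.006] turn [0.002 0.001 0.44 ]
[ 0.94773223 -0.75033023 -0.41007598]
```

```bash
python3 -m handwheel '[[0,0,-0.015,0,0,0,0],[0,0,-0.01,0,0,0,0],[0,0,0,0,0,0,0],[0,0,0,0,0,0,0],[0,0,0,0,0,0,0],[0,0,0,0,0,0,0],[0,0,0,0,0,0,0],[0,0,0,0,0,0,0]]'; python3 - <<'E'
from h import *
delta([.5415,.328,.112],9.9); print(ctrl.get_obs()["torque"])
E
```

```text
time_s: 7.35
eef_pos: [0.546, 0.3304, 0.1138]
eef_rot: [0.003, -0.029, 1.0, 0.003]
wrist_force: [4.5, 6.9, -0.7]
opening: 0.15
grasp_force: 87.0
t 7.35 pos [0.546  0.3304 0.1138] q [ 0.36  0.45  1.54  0.    1.15 -1.27] F [ 4.5  6.9 -0.7] open 0.15 gf 87.0
shift now-axes [ 0.016 -0.007  0.006] shift target-axes [-0.005 -0.016  0.006] turn [0.003 0.    0.463]
[ 1.00863932 -0.72886531 -2.22047138]
```

```bash
python3 -m handwheel '[[0,0,0,0,0,0,1],[0,0,0,0,0,0,1],[0,0,0,0,0,0,1],[0,0,0,0,0,0,1],[0,0,0,0,0,-0.06,1],[0,0,0,0,0,-0.12,1],[0,0,0,0,0,-0.12,1],[0,0,0,0,0,-0.12,1]]'; python3 - <<'E'
from h import *
im=ctrl.camera("wrist"); cv2.imwrite("pics/w2.png",im)
delta([.5316,-.1455,.24],-52); delta([.5316,-.1455,.24],93.3);print(ctrl.get_obs()["torque"])
E
```

```text
time_s: 8.15
eef_pos: [0.5435, 0.3282, 0.2392]
eef_rot: [-0.0, -0.032, 1.0, -0.0]
wrist_force: [0.6, 0.0, -0.1]
opening: 1.002
grasp_force: 0.0
t 8.2 pos [0.5465 0.3295 0.247 ] q [ 0.36  0.31  1.44 -0.    1.38 -1.28] F [2.5 1.9 5.6] open 1.003 gf 0.0
shift now-axes [ 0.15  -1.577  0.018] shift target-axes [-1.014  1.217  0.023] turn [0.004 0.    0.809]
t 8.2 pos [0.5465 0.3295 0.247 ] q [ 0.36  0.31  1.44 -0.    1.38 -1.28] F [2.5 1.9 5.6] open 1.003 gf 0.0
shift now-axes [ 0.15  -1.577  0.018] shift target-axes [ 0.141 -1.578  0.023] turn [0.001 0.003 0.002]
[ 0.0184237  -0.15436711  0.02070764]
```

View pics/w2.png

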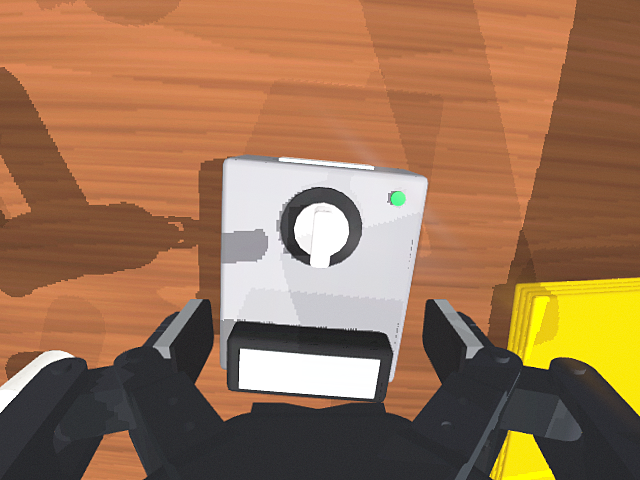

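The knob bar is now vertical in the image, (322,208)–(318,265), in line with the counter's side edges. The stop torque was −2.2 N m, so the feed is off. Next I go to the tote.

```bash
python3 -m handwheel '[[0,0,0,0.005,-0.07,0,1],[0,0,0,0.0125,-0.135,0,1],[0,0,0,0.0125,-0.135,0,1],[0,0,0,0.0125,-0.135,0,1],[0,0,0,0.0125,-0.135,0,1],[0,0,0,0.0125,-0.135,0,1],[0,0,0,0.0125,-0.135,0,1],[0,0,0,0.0125,-0.135,0,1]]'; python3 -m handwheel '[[0,0,0,0.0125,-0.135,0,1],[0,0,0,0.0125,-0.135,0,1],[0,0,0,0.0125,-0.135,0,1],[0,0,0.02,0,-0.06,0,1],[0,0,0.045,0,0,0,1],[0,0,0.045,0,0,0,1],[0,0,0.045,0,0,0,1],[0,0,0.045,0,0,0,1]]';  python3 -m handwheel '[[0,0,0.045,0,0,0,1],[0,0,0.045,0,0,0,1],[0,0,0.045,0,0,0,1],[0,0,0.045,0,0,0,1],[0,0,0.045,0,0,0,1],[0,0,0.045,0,0,0,1],[0,0,0.045,0,0,0,1],[0,0,0.045,0,0,0,1]]'; python3 - <<'E'
from h import *
delta([.5316,-.1455,.24],-52)
E
```

```text
time_s: 9.0
eef_pos: [0.5349, 0.0212, 0.2381]
eef_rot: [0.0, -0.032, 1.0, -0.0]
wrist_force: [0.7, 0.2, 0.1]
opening: 0.999
grasp_force: 0.0
time_s: 9.8
eef_pos: [0.5327, -0.1173, 0.2379]
eef_rot: [-0.0, 0.282, 0.959, -0.0]
wrist_force: [0.5, -0.3, 0.1]
opening: 1.003
grasp_force: 0.0
time_s: 10.6
eef_pos: [0.5327, -0.1171, 0.2379]
eef_rot: [-0.0, 0.752, 0.659, -0.0]
wrist_force: [-0.3, -0.5, -0.3]
opening: 1.002
grasp_force: 0.0
t 10.6 pos [ 0.5327 -0.1171  0.2379] q [-0.43  0.12  1.69 -0.    1.34 -0.3 ] F [-0.3 -0.5 -0.3] open 1.002 gf 0.0
shift now-axes [-0.094  0.009 -0.007] shift target-axes [-0.061  0.072 -0.007] turn [-0.     0.     0.247]
```

```bash
python3 -m handwheel '[[0,0,0.045,0,0,0,1],[0,0,0.045,0,0,0,1],[0,0,0.045,0,0,0,1],[0,0,0.045,0,0,0,1],[0,0,0.045,0,0,0,1],[0,0,0.022,-0.03,0.036,0,1],[0,0,0,-0.031,0.036,0,1],[0,0,0,0,0,0,1]]'; python3 - <<'E'
from h import *
m=ctrl.camera_model("wrist"); im=ctrl.camera("wrist"); cv2.imwrite("pics/w3.png",im)
delta([.5316,-.1455,.24],-52)
np.save("w3.npy",m["cam_to_world"])
E
```

```text
time_s: 11.4
eef_pos: [0.5327, -0.1471, 0.238]
eef_rot: [0.0, 0.944, 0.329, -0.0]
wrist_force: [0.6, 0.4, 0.1]
opening: 1.002
grasp_force: 0.0
t 11.45 pos [ 0.5327 -0.1462  0.2379] q [-0.48  0.13  1.67  0.    1.34  0.42] F [-0.7  0.1  0. ] open 0.997 gf 0.0
shift now-axes [-0.001 -0.004 -0.007] shift target-axes [-0.001 -0.004 -0.007] turn [-0.     0.     0.002]
```

View pics/w3.png

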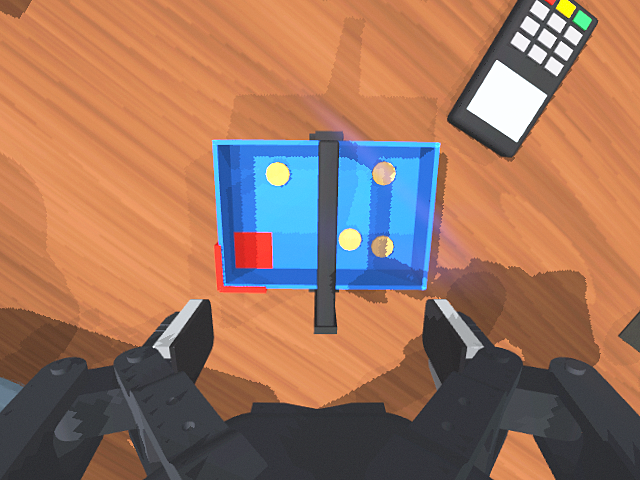

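The wrist view shows the handle bar from (329,140) to (325,330), the red corner bottom-left at (253,250), and the tokens at (277,174), (384,174), (350,240) and (382,247).

```bash
python3 - <<'E'
from h import *
m=ctrl.camera_model("wrist"); m["cam_to_world"]=np.load("w3.npy")
im=cv2.imread("pics/w3.png").astype(int)
k=im.max(2)<75
pts=[]
for r in range(160,281,10):
    c=np.where(k[r,305:350])[0]+305; pts.append([(c.min()+c.max())/2,r]); 
    if r%40==0: print(r,c.min(),c.max())
w=world(m,pts,.124)[:,:2]; d=w[-1]-w[0]; print("bar yaw",np.degrees(np.arctan2(*d[::-1]))%180)
e=world(m,[[329,132],[325,333]],.124); print("ends",e.round(4),"mid",e.mean(0),"on-line",w[[0,-1]].round(4))
E
```

```text
160 319 337
200 336 336Traceback (most recent call last):
  File "<stdin>", line 7, in <module>
    return umr_minimum(a, axis, None, out, keepdims, initial, where)
ValueError: zero-size array to reduction operation minimum which has no identity
```

```bash
python3 - <<'E'
from h import *
m=ctrl.camera_model("wrist"); m["cam_to_world"]=np.load("w3.npy")
im=cv2.imread("pics/w3.png").astype(int)
k=(im.max(2)-im.min(2)<40)&(im.max(2)<130)
pts=[]
for r in range(160,281,10):
    c=np.where(k[r,305:350])[0]+305
    if len(c)<12: continue
    pts.append([(c.min()+c.max())/2,r]); print(r,c.min(),c.max(),end="; ")
w=world(m,pts,.124)[:,:2]; d=w[-1]-w[0]; print("bar yaw",np.degrees(np.arctan2(*d[::-1]))%180)
e=world(m,[[329,132],[325,333]],.124); print("ends",e.round(4),"mid",e.mean(0),"on-line",w[[0,-1]].round(4))
delta(np.r_[e.mean(0)[:2],.107],np.degrees(np.arctan2(*d[::-1]))%180-90)
E
```

```text
160 319 337; 170 319 337; 180 319 337; 190 319 337; 200 319 336; 210 319 336; 220 319 336; 230 318 336; 240 318 335; 250 318 335; 260 318 335; 270 317 335; 280 317 335; bar yaw 37.85925588378717
ends [[ 0.5956 -0.1061  0.124 ]
 [ 0.478  -0.197   0.124 ]] mid [ 0.53675605 -0.1515551   0.124     ] on-line [[ 0.581  -0.117 ]
 [ 0.5128 -0.17  ]]
t 11.45 pos [ 0.5327 -0.1462  0.2379] q [-0.48  0.13  1.67  0.    1.34  0.42] F [-0.7  0.1  0. ] open 0.997 gf 0.0
shift now-axes [-0.     0.022  0.436] shift target-axes [-0.     0.022  0.436] turn [-0.     0.     0.003]
```

```bash
python3 -m handwheel '[[0,0,0.003,0,0.022,0.04,1],[0,0,0,0,0,0.1,1],[0,0,0,0,0,0.12,1],[0,0,0,0,0,0.1,1],[0,0,0,0,0,0.05,1],[0,0,0,0,0,0.026,1],[0,0,0,0,0,0,0],[0,0,0,0,0,0,0]]'; python3 -m handwheel '[[0,0,0,0,0,0,0],[0,0,0,0,0,0,0],[0,0,0,0,0,0,0],[0,0,0,0,0,0,0],[0,0,0,0,0,0,0],[0,0,0,0,0,0,0],[0,0,0,0,0,0,0],[0,0,0,0,0,0,0]]'
```

```text
time_s: 12.25
eef_pos: [0.5379, -0.151, 0.1085]
eef_rot: [0.001, 0.946, 0.324, 0.001]
wrist_force: [0.1, 0.7, -0.2]
opening: 0.689
grasp_force: 0.0
time_s: 13.05
eef_pos: [0.5376, -0.1509, 0.1083]
eef_rot: [0.001, 0.946, 0.324, 0.001]
wrist_force: [-0.5, 0.6, 5.5]
opening: 0.15
grasp_force: 59.3
```

```bash
python3 -m handwheel '[[0,0,0,0,0,-0.04,0],[0,0,0,0,0,-0.08,0],[0,0,0,0,0,-0.1,0],[0,0,0,0,0,-0.1,0],[0,0,0,0,0,-0.1,0],[0,0,0,0,0,-0.1,0],[0,0,0,0,0,-0.1,0],[0,0,0,0,0,-0.05,0]]'; python3 -m handwheel '[[-0.004,0.004,0,0,0,0,0],[-0.01,0.01,0,0,0,0,0],[-0.01,0.01,0,0,0,0,0],[-0.01,0.01,0,0,0,0,0],[-0.01,0.01,0,0,0,0,0],[-0.01,0.01,0,0,0,0,0],[-0.01,0.01,0,0,0,0,0],[-0.01,0.01,0,0,0,0,0]]'; python3 -m handwheel '[[-0.01,0.01,0,0,0,0,0],[-0.01,0.01,0,0,0,0,0],[-0.01,0.01,0,0,0,0,0],[-0.01,0.01,0,0,0,0,0],[-0.01,0.01,0,0,0,0,0],[-0.01,0.01,0,0,0,0,0],[-0.01,0.01,0,0,0,0,0],[-0.005,0.005,0,0,0,0,0]]'; python3 - <<'E'
from h import *
for n in("top","wrist"): cv2.imwrite(f"pics/{n}4.png",ctrl.camera(n))
a,b=cv2.imread("pics/top4.png"),cv2.imread("pics/wrist4.png")
cv2.imwrite("pics/m4.png",np.hstack([cv2.resize(a[130:370,240:480],(400,400)),cv2.resize(b[50:450,100:500],(400,400))]))
o=ctrl.get_obs(); q=o["eef_rot"]; print(np.degrees(np.arccos(-R.from_quat(np.r_[q[1:],q[0]]).as_matrix()[2,2])),o["eef_pos"],o["q"],o["opening"],o["grasp_force"])
E
```

```text
time_s: 13.85
eef_pos: [0.5374, -0.1508, 0.3113]
eef_rot: [0.001, 0.946, 0.324, 0.001]
wrist_force: [0.7, -1.3, -4.3]
opening: 0.147
grasp_force: 58.8
time_s: 14.65
eef_pos: [0.5356, -0.1499, 0.3053]
eef_rot: [0.071, 0.934, 0.319, 0.146]
wrist_force: [0.0, 0.6, -3.0]
opening: 0.16
grasp_force: 58.8
time_s: 15.45
eef_pos: [0.5352, -0.1497, 0.3048]
eef_rot: [0.141, 0.895, 0.306, 0.291]
wrist_force: [-0.0, 0.1, -3.1]
opening: 0.149
grasp_force: 59.0
37.73226179743724 [ 0.53558604 -0.14992849  0.30571462] [-0.67177659 -0.31977803  2.07859182  0.43888974  0.84872176  0.0375884 ] 0.15674049289487635 58.97933542728424
```

View pics/m4.png

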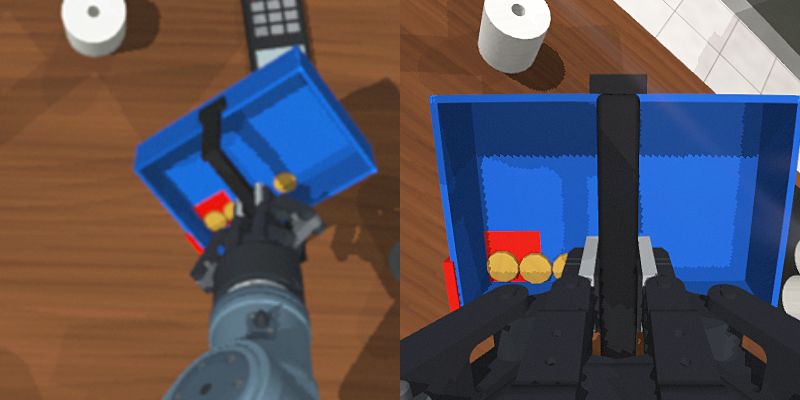

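Three tokens sit in the red corner in a row along the lower wall, at (502,266), (536,267) and (560,266) in the montage. One is still on the far side of the handle, at (286,182) in the left half. I'll lean further towards the −x wall so it slides along.

```bash
python3 -m handwheel '[[-0.01,0,0,0,0,0,0],[-0.02,0,0,0,0,0,0],[-0.02,0,0,0,0,0,0],[-0.02,0,0,0,0,0,0],[-0.02,0,0,0,0,0,0],[-0.01,0,0,0,0,0,0],[0,0,0,0,0,0,0],[0,0,0,0,0,0,0]]'; python3 - <<'E'
from h import *
for n in("top","wrist"): cv2.imwrite(f"pics/{n}5.png",ctrl.camera(n))
a,b=cv2.imread("pics/top5.png"),cv2.imread("pics/wrist5.png")
cv2.imwrite("pics/m5.png",np.hstack([cv2.resize(a[130:370,240:480],(400,400)),cv2.resize(b[50:450,100:500],(400,400))]))
o=ctrl.get_obs(); q=o["eef_rot"]; M=R.from_quat(np.r_[q[1:],q[0]]).as_matrix();print(np.degrees(np.arccos(-M[2,2])),M[2],o["eef_pos"],o["q"],o["opening"],o["grasp_force"])
E
```

```text
time_s: 16.35
eef_pos: [0.537, -0.1502, 0.3078]
eef_rot: [0.28, 0.862, 0.257, 0.336]
wrist_force: [-0.0, -0.4, -3.7]
opening: 0.154
grasp_force: 59.1
51.95728764662946 [ 0.43472574  0.65669705 -0.61624874] [ 0.53720222 -0.15081939  0.30856868] [-0.55114993 -0.41911117  2.25089308  0.28090056  0.42287278  0.23775108] 0.14538952798637633 59.0577757358551
```

View pics/m5.png

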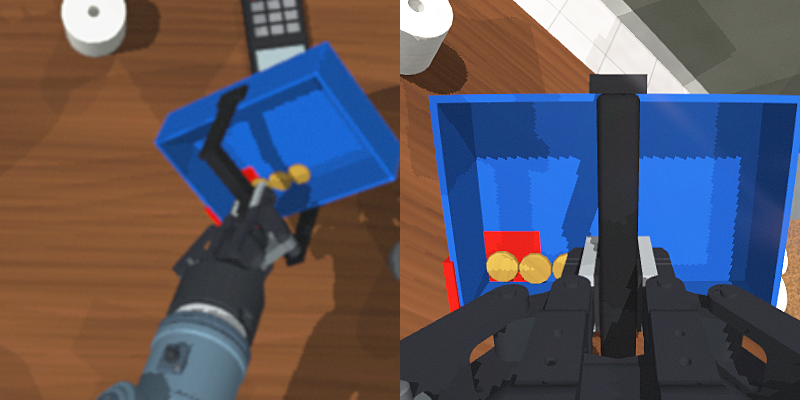

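The top view now shows three tokens at (258,183), (278,180) and (300,173), and the wrist view still shows a row starting in the corner. I'll compute their positions in the tote's frame.

```bash
cat >> h.py <<'E'
def tokens(names=("top","wrist","scene")):
    o=ctrl.get_obs(); q=o["eef_rot"]; M=R.from_quat(np.r_[q[1:],q[0]]).as_matrix()
    B=np.c_[M[:,1],M[:,0],-M[:,2]]            # tote axes in world
    h=o["eef_pos"]-.008*M[:,2]; org=h-.115*B[:,2]
    for n in names:
        im=ctrl.camera(n); m=ctrl.camera_model(n); T=m["cam_to_world"]
        hsv=cv2.cvtColor(im,cv2.COLOR_BGR2HSV).astype(int)
        for nm,k,z in(("tok",(abs(hsv[...,0]-22)<8)&(hsv[...,1]>110)&(hsv[...,2]>90),.0065),("red",((hsv[...,0]<5)|(hsv[...,0]>175))&(hsv[...,1]>180)&(hsv[...,2]>110),.004)):
            N,_,st,ce=cv2.connectedComponentsWithStats(k.astype(np.uint8))
            for i in range(1,N):
                if st[i,4]<25: continue
                x,y,w,hh=st[i,:4]
                px=np.array([ce[i],[x,y+hh/2],[x+w,y+hh/2],[x+w/2,y],[x+w/2,y+hh]],float)
                nn=cv2.undistortPoints(px.reshape(-1,1,2),m["camera_matrix"],m["dist_coeffs"]).reshape(-1,2)
                d=np.c_[nn[:,0],-nn[:,1],-np.ones(len(nn))]@T[:3,:3].T@B; c=(T[:3,3]-org)@B
                p=(c+d*((z-c[2])/d[:,2])[:,None])[:,:2]*1000
                if abs(p[0,0])<110 and abs(p[0,1])<90: print(n,nm,ce[i].round(),st[i,2:],"tote xy",p.round().tolist())
E
python3 -c "from h import *; tokens()"
```

```text
top tok [413. 236.] [ 27  14 210] tote xy [[-24.0, -54.0], [-48.0, -44.0], [-4.0, -63.0], [-17.0, -40.0], [-35.0, -67.0]]
top red [390. 234.] [ 9  8 40] tote xy [[-64.0, -35.0], [-71.0, -34.0], [-56.0, -41.0], [-58.0, -30.0], [-69.0, -45.0]]
wrist tok [224. 317.] [  82   33 1778] tote xy [[-68.0, -53.0], [-96.0, -54.0], [-36.0, -53.0], [-65.0, -41.0], [-67.0, -67.0]]
wrist red [212. 293.] [  56   33 1218] tote xy [[-76.0, -35.0], [-97.0, -39.0], [-56.0, -39.0], [-75.0, -26.0], [-77.0, -52.0]]
wrist red [218. 328.] [15 10 58] tote xy [[-74.0, -64.0], [-79.0, -63.0], [-68.0, -63.0], [-73.0, -59.0], [-74.0, -67.0]]
```

```bash
python3 - <<'E'
from h import *
o=ctrl.get_obs(); q=o["eef_rot"]; M=R.from_quat(np.r_[q[1:],q[0]]).as_matrix()
B=np.c_[M[:,1],M[:,0],-M[:,2]]; org=o["eef_pos"]-.008*M[:,2]-.115*B[:,2]
def mp(n,z,box,hr):
    im=ctrl.camera(n); m=ctrl.camera_model(n); T=m["cam_to_world"]
    hsv=cv2.cvtColor(im,cv2.COLOR_BGR2HSV).astype(int)
    k=roi((abs(hsv[...,0]-22)<8)&(hsv[...,1]>110)&(hsv[...,2]>90),*box) if hr else None
    ys,xs=np.nonzero(k); px=np.c_[xs,ys].astype(float)
    nn=cv2.undistortPoints(px.reshape(-1,1,2),m["camera_matrix"],m["dist_coeffs"]).reshape(-1,2)
    d=np.c_[nn[:,0],-nn[:,1],-np.ones(len(nn))]@T[:3,:3].T@B; c=(T[:3,3]-org)@B
    return (c+d*((z-c[2])/d[:,2])[:,None])[:,:2]*1000
p=mp("top",.009,(380,215,440,260),1)
print("x range",np.percentile(p[:,0],[0,1,50,99,100]).round(1),"y",np.percentile(p[:,1],[0,1,50,99,100]).round(1))
for a in range(-60,10,4):
    s=p[(p[:,0]>=a)&(p[:,0]<a+4)]
    if len(s): print(a,len(s),s[:,1].min().round(),s[:,1].max().round())
im=cv2.imread("pics/top5.png"); cv2.imwrite("pics/c6.png",cv2.resize(im[205:265,370:450],None,fx=8,fy=8,interpolation=2))
E
```

```text
x range [-65.7 -63.9 -25.6   0.4   1.3] y [-63.7 -62.5 -51.3 -41.5 -40.6]
-60 5 -45.0 -41.0
-56 4 -45.0 -41.0
-52 5 -57.0 -43.0
-48 9 -56.0 -47.0
-44 12 -60.0 -47.0
-40 20 -62.0 -43.0
-36 20 -62.0 -42.0
-32 21 -62.0 -41.0
-28 17 -59.0 -43.0
-24 10 -55.0 -48.0
-20 14 -60.0 -45.0
-16 20 -62.0 -42.0
-12 22 -63.0 -43.0
-8 23 -64.0 -42.0
-4 16 -60.0 -44.0
0 4 -55.0 -48.0
```

View pics/c6.png

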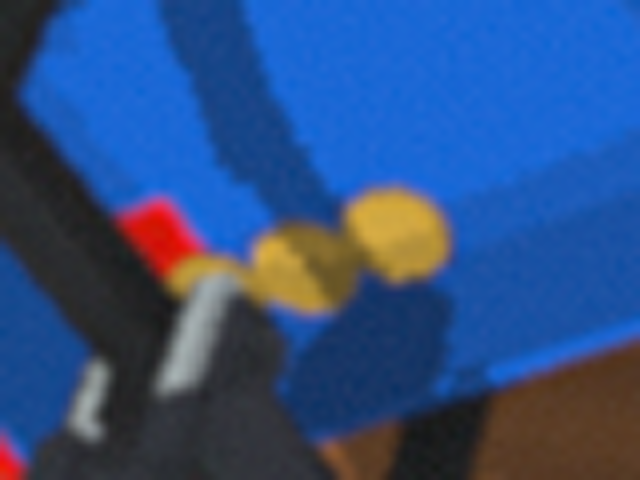

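The crop shows the tokens touching in a row from the corner. The last one's outer edge is at tote x ≈ +1 mm, so its centre is about 85 mm from the corner, inside the 90 mm limit. The wall and contact hold the row there, so I'm handing in.

```bash
python3 - <<'E'
from bench import ctrl
print(ctrl.get_obs()["time_s"]); print(ctrl.hand_in())
E
```

```text
16.65
the job is handed in; nothing more can be done
None
```

I handed the job in at 16.65 s with the knob against its off stop and the tote held in the air at about 52° tilt; no verdict came back. By my measurement all four tokens lie in a touching row from the red corner, the farthest about 85 mm from it (limit 90 mm), and the arm stayed clear of the bystanders.

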